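Slide the robot base board out over the parts tray

TASK

The thin wooden base board lies flat on the grey desk riser. Without gripping or lifting it, push it with your fingertips along the riser, towards the end where the open grey parts tray stands, until about 4 cm of the board sticks out past that end of the riser, so that screws can be put in from below over the tray. Leave the board lying flat and straight along the riser, move your hand clear, and do not disturb the tray, the little wheeled robot car, the flask or the mouse.

Things in the scene. Friction and masses are not known exactly. Their poses are not given: they have to be found in the camera images.
- riser: Fixed grey desk riser (the ledge), a board on two legs: 400 mm long along its y axis, 170 mm deep along its x axis, top surface 70 mm above the table. Origin: centre of its footprint at table height; z up. Both ends (its y = +200 mm and -200 mm) are open and flat. Along its far edge (+x side) runs an upstand 12 mm thick and 12 mm high above the top; the flat part of the top spans x = -85 to +73 mm. The -x edge (towards the robot) is open.
- board: Loose thin wooden base board for a small robot, with rows of dark holes: 150 mm long along its y axis, 100 mm wide along its x axis, 6 mm thick, 75 to 155 g. It lies on the riser, its length roughly along the riser, so its underside is 70 mm above the table. Origin: centre of its underside; z up. It slides freely on the riser's top and reaches the point of toppling when 75 mm of it sticks out.
- tray: Open-topped grey plastic parts tray on the table close to one end of the riser, at its +y or its -y end (this varies): 150 mm along its x axis, 120 mm along its y axis, 40 mm high. Origin: centre of its underside. It marks the end towards which the board is pushed and is left alone.
- car: Small white robot car on four black wheels, 100 mm long (x), 84 mm wide (y), 66 mm high, standing on the table at the other end of the riser. Origin: centre, at table height. Leave alone.
- flask: White drinking flask standing on the table, 68 mm in diameter, 160 mm high. Origin: centre of its underside. Leave alone.
- mouse: Black computer mouse on the table beyond the riser, 105 x 60 x 30 mm. Origin: centre of its underside. Leave alone.
There are look-alikes about, which are no part of the job. Leave any pink look-alike of the board alone.

How it is judged:
By the outcome, as a careful person would: the job done as asked, in the order asked, and still so for the second after the job is handed in, with the robot touching nothing.
It also fails if it takes over 48 s, if anything falls off the work surface, if the arm or the gripper's body presses on something with over 40 N, if the wrist force passes 120 N, or if a joint passes its speed limit or range.

ROBOT

A 6-joint arm with a two-finger parallel gripper is mounted at the origin on the work surface. World frame = base frame: x ahead of the robot, y to its left, z up, the work surface at z = 0. Lengths are in m, angles in rad, forces in N, time in s.
With the tool pointing down it reaches from about 0.35 to 0.775 m from the base axis. Payload 7.3 kg.
Tool frame: the origin (TCP) lies on the mounting face of the last link; the fingertips stand 178 mm ahead of it and the grasp point (between the pads) lies 159 mm ahead of it (robot.tcp_to_tips is the distance from the TCP to the fingertips, in m); z points along the fingers, y is the direction in which the jaws open and shut (so a half turn about z gives the same grasp; the last joint's range is limited). The gripper opens to 92 mm and grips with 3 to 60 N. Pads are 19 mm wide; open, the fingers measure 130 mm over their backs; the gripper's body (75 mm by 190 mm) begins 47 mm behind the grasp point.
Start: joints at [1.018, 0.342, 1.524, -0, 1.275, -0.146], TCP at [0.208, 0.482, 0.405] pointing down, gripper open.
Joint ranges: [-2.53, 2.53], [-0.77, 2.02], [0.04, 2.7], [-1, 4.14], [0.28, 2.66], [-3.11, 3.11]. Speed limits (rad/s): [2.57, 2.57, 3.14, 3.14, 3.14, 3.14].

INTERFACE

Orientations are given as [roll, pitch, yaw] about the fixed x, y, z axes, in that order (R = Rz(yaw) Ry(pitch) Rx(roll)).
In Python, from cell import robot, viewer gives the robot as it stands.
- The arm moves only by the shell command python3 -m creep 'ROWS' [OPENING] [FORCE]. ROWS is JSON, a list that holds one entry, the list of rows, each a list of 6 numbers: the shift along the world's x, y, z in mm, then the turn, a rotation vector about the world's x, y, z in degrees. A call has 1 to 5 rows; each row shifts and turns the pose as measured when the row begins; what a row does not reach is not made up. A row lasts 1/12 s, in which the tool goes at most 41.7 mm and 7.16 degrees, less where a joint would pass 70% of its speed; a pose out of reach is approached as far as the arm can. A call with a gripper value outside its range is refused whole. OPENING is the closure, from -1 (fully open) to 1 (shut), set as the call begins (- or left out, the last holds). The fingers move at their own pace and stop on an object; FORCE is the grip in N (left out, the last holds). Time passes only in rows, so rows that do not move let the fingers close. It gives the time, the measured TCP pose, the force and the opening at its end, in the units of the state.
- robot.observe(): the state, without advancing time (a new reading comes with each control period).
- viewer.read_camera(name): name is "scene" or "top" or "wrist"; returns the picture (384x512x3 uint8, blue, green, red); there is no depth.
- viewer.camera_model(name): a dict with "fx", "fy", "cx", "cy" (pixels), "pose" (4x4, takes a point from camera to world coordinates); the wrist camera has in their place "mount" (4x4, takes a point from camera to tool coordinates, whose origin is the TCP and whose axes are the flange's). Camera axes: x right, y up, looking along -z (the intrinsics and any distortion apply to the point x, -y, -z); pixel columns grow to the right and rows downward; lengths in m; the calibration is good to about 2 mm. A picture is of the moment at which its call begins: read the wrist's pose just before it. camera_model takes no time and is no camera call.
- robot.hand_in(): hands the job in, once; it reports no verdict.
The state is a dict: "time": time; "qpos": joint angles; "qvel": joint speeds; "joint_efforts": joint torques, N m; "tool_pos": TCP position; "tool_rot": TCP orientation; "contact_force": force on the tool from outside, world axes, zero at the start; "torque": the same for the moment, N m; "opening": finger opening in m.
Only numpy, scipy, OpenCV 4.12 (cv2) and the standard library are available. Lean on these libraries where they do the work, as an engineer would, in place of code of your own. Each camera call takes 0.05 s, during which the arm holds its last target. There are 200 camera calls.

## Working session

There is one attempt and no reset: what is moved stays moved. The work goes in short steps, Python scripts to look and compute and a shell command to move; the robot and the scene stay as the last step left them, time stands still between calls to the robot, and variables do not carry over. Pictures are saved under pics/ and viewed, about 8 in all and at most 12, crops included, and the job is handed in when it is done.

```bash
ls; mkdir -p pics; python3 - <<'E'
from cell import robot, viewer
import cv2
for n in ("scene","top"):
    cv2.imwrite(f"pics/{n}0.png",viewer.read_camera(n)); m=viewer.camera_model(n); print(n,m)
print(robot.observe())
E
```

```text
pics
scene {'fx': 449.4259614080857, 'fy': 449.4259614080857, 'cx': 262.03396352478785, 'cy': 194.25313755498834, 'pose': array([[-0.5200316 , -0.60086914,  0.60706129,  1.23704803],
       [ 0.85387104, -0.3837754 ,  0.35159734,  0.49581341],
       [ 0.0217112 ,  0.70119378,  0.71264009,  0.89661391],
       [ 0.        ,  0.        ,  0.        ,  1.        ]])}
top {'fx': 374.84414988028635, 'fy': 374.84414988028635, 'cx': 256.36736741568575, 'cy': 192.37677688106217, 'pose': array([[ 0.02733193,  0.99576929, -0.08772958,  0.4401336 ],
       [-0.99954819,  0.02832224,  0.01006315,  0.12831833],
       [ 0.01250527,  0.08741489,  0.9960935 ,  0.99419499],
       [ 0.        ,  0.        ,  0.        ,  1.        ]])}
{'time': 0.1, 'qpos': array([ 1.01798987e+00,  3.42688437e-01,  1.52493912e+00, -1.74330559e-06,
        1.27540810e+00, -1.46011154e-01]), 'qvel': array([ 4.71881650e-04, -2.47704407e-03, -2.41949472e-03,  9.90007392e-04,
       -1.62015033e-03, -2.02322650e-05]), 'joint_efforts': array([ 1.63147000e-03, -4.32004058e+01, -2.44696552e+01,  7.18649849e-02,
        5.26074821e-02, -5.79013181e-05]), 'tool_pos': array([0.20764724, 0.48205972, 0.40408976]), 'tool_rot': array([-3.14016476e+00, -2.08297853e-04,  2.73479771e+00]), 'contact_force': array([ 0.37795489, -0.13618087,  0.26463055]), 'torque': array([-0.0487868 ,  0.03066506, -0.05086214]), 'opening': 0.09203658784361106}
```

View pics/top0.png

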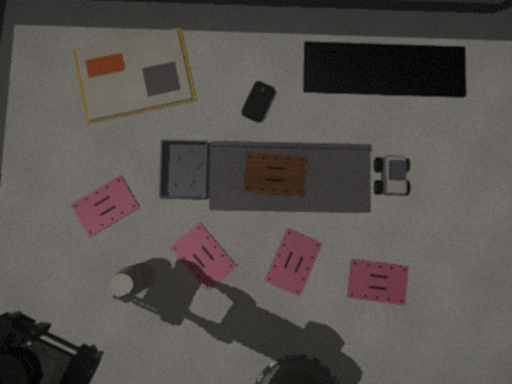

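View pics/scene0.png

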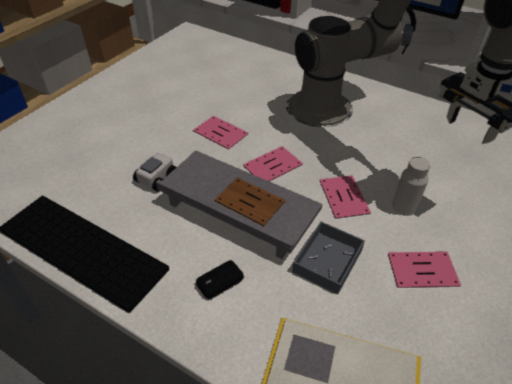

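The top view shows the tray at the left (160-208, 140-198), which is the riser's +y end. The brown board is at about (245-306, 153-196) on the riser (209-371, 143-212), and the car is at the right (393, 175). I'll measure the board and riser next.

```bash
cat > h.py <<'E'
from cell import robot, viewer
import cv2, numpy as np
def ray(n,uv,z):
    m=viewer.camera_model(n); P=m["pose"]; uv=np.atleast_2d(uv).astype(float)
    d=np.c_[(uv[:,0]-m["cx"])/m["fx"],-(uv[:,1]-m["cy"])/m["fy"],-np.ones(len(uv))]@P[:3,:3].T
    return P[:3,3]+d*((z-P[2,3])/d[:,2])[:,None]
def proj(n,p):
    m=viewer.camera_model(n); P=m["pose"]; c=(np.atleast_2d(p)-P[:3,3])@P[:3,:3]
    return np.c_[m["cx"]-m["fx"]*c[:,0]/c[:,2], m["cy"]+m["fy"]*c[:,1]/c[:,2]]
def board(n,im):
    h=cv2.cvtColor(im,cv2.COLOR_BGR2HSV)
    m=cv2.inRange(h,(5,90,40),(20,255,200))
    m=cv2.morphologyEx(m,cv2.MORPH_CLOSE,np.ones((7,7)))
    cs=[c for c in cv2.findContours(m,0,2)[0] if cv2.contourArea(c)>300]
    out=[]
    for c in cs:
        w=ray(n,c[:,0],0.076)
        if not(0.3<w[:,0].mean()<0.8 and abs(w[:,1].mean())<0.5): continue
        r=cv2.minAreaRect((w[:,:2]*1000).astype(np.float32)); out.append((r,cv2.boxPoints(r).round(1).tolist()))
    return out
E
python3 - <<'E'
from h import *
for n in("top","scene"):
    im=cv2.imread(f"pics/{n}0.png")
    for b in board(n,im): print(n,b)
im=cv2.imread("pics/top0.png")
big=cv2.resize(im[125:225,150:420],None,fx=2.9,fy=2.9,interpolation=cv2.INTER_CUBIC)
cv2.imwrite("pics/c1.png",cv2.convertScaleAbs(big,alpha=1.8))
print(ray("top",[[209,143],[371,149],[370,212],[209,212]],0.07).round(3))
print(ray("top",[[382,165],[393,157],[410,180]],0.05).round(3))
E
```

```text
top (((568.2289428710938, 74.93557739257812), (149.58062744140625, 99.64679718017578), 87.80014038085938), [[515.5999755859375, 2.0999999046325684], [615.0999755859375, -1.7000000476837158], [620.9000244140625, 147.8000030517578], [521.2999877929688, 151.60000610351562]])
scene (((572.297119140625, 75.17495727539062), (150.83731079101562, 102.0136947631836), 88.16171264648438), [[518.9000244140625, 1.399999976158142], [620.9000244140625, -1.7999999523162842], [625.7000122070312, 148.89999389648438], [523.7000122070312, 152.1999969482422]])
[[ 0.642  0.241  0.07 ]
 [ 0.639 -0.166  0.07 ]
 [ 0.481 -0.163  0.07 ]
 [ 0.47   0.234  0.07 ]]
[[ 0.603 -0.2    0.05 ]
 [ 0.624 -0.229  0.05 ]
 [ 0.566 -0.272  0.05 ]]
```

View pics/c1.png

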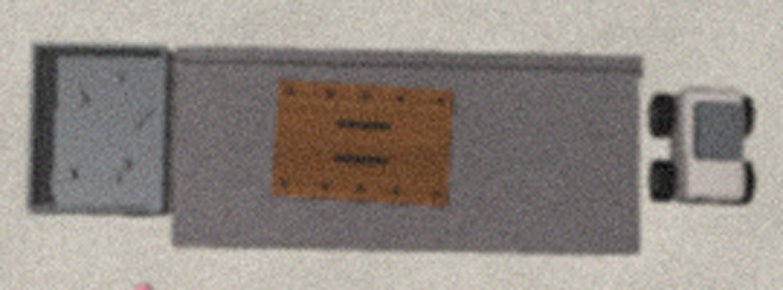

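The crop shows the riser's near edge running from (173,247) to (639,253), its left end at x≈173 and its right end at x≈640. The board is slightly rotated relative to it. I'll fit the riser edges more precisely.

```bash
cat > r.py <<'E'
from h import *
im=cv2.GaussianBlur(cv2.imread("pics/top0.png"),(3,3),0).astype(float).sum(2)
def sub(a):  # subpixel strongest edge
    g=np.abs(np.diff(a)); k=g.argmax(); lo=max(k-2,0); w=g[lo:k+3]; return (w*(np.arange(lo,lo+len(w))+.5)).sum()/w.sum()
near=np.array([[u,203+sub(im[203:220,u])] for u in range(300,366,3)]+[[u,203+sub(im[203:220,u])] for u in range(213,230,3)])
right=np.array([[362+sub(im[v,362:378]),v] for v in range(153,208,3)])
left=np.array([[203+sub(im[v,203:216]),v] for v in range(200,209,1)])
def fit(p,ax):
    b=1-ax; c=np.polyfit(p[:,b],p[:,ax],1)
    r=p[:,ax]-np.polyval(c,p[:,b]); k=abs(r)<2*r.std()+1e-9; c=np.polyfit(p[k,b],p[k,ax],1); return c,r[k].std()*1000
n=ray("top",near,.07);r=ray("top",right,.07);l=ray("top",left,.07)
c,s=fit(n,0); print("near x=",c,s,"yaw deg",-np.degrees(np.arctan(c[0])))
c,s=fit(r,1); print("right y=",c,s, "yaw",np.degrees(np.arctan(c[0])))
print("left mean",l.mean(0),l.std(0))
E
python3 r.py
python3 - <<'E'
from h import *
# predicted riser corners in scene for check
im=cv2.imread("pics/scene0.png")
cv2.imwrite("pics/c2.png",cv2.convertScaleAbs(cv2.resize(im[140:300,120:380],None,fx=3,fy=3,interpolation=cv2.INTER_CUBIC),alpha=1.8))
E
```

```text
near x= [-0.00952397  0.47750743] 0.4457613700135983 yaw deg 0.5456669935880268
right y= [-0.02777243 -0.15281887] 4.618184791202517 yaw -1.5908341377610806
left mean [0.48945116 0.23554942 0.07      ] [0.00637411 0.00026817 0.        ]
```

View pics/c2.png

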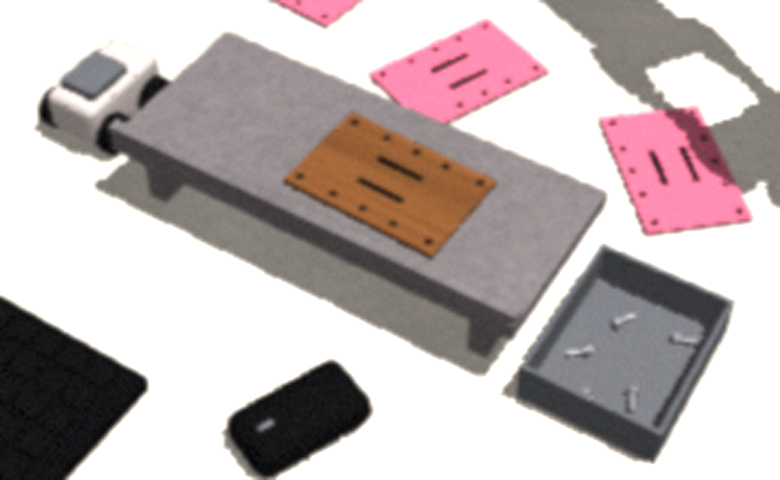

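The riser's near edge is x ≈ 0.4775 − 0.0095y, so its yaw is +0.55°. Its ends are at y ≈ 0.2355 and −0.165, which gives the stated 400 mm. The board's yaw is about −2.2°, its trailing edge is at y ≈ 0 and its centre at x ≈ 0.570. My plan is to spread the two fingers about 50 mm across x, aligned to the riser, and push +y from behind, which also squares the board up.

```bash
python3 -m creep '[[[20,-29,0,0,0,-3.7],[20,-29,0,0,0,-3.7],[20,-29,0,0,0,-3.7],[20,-29,0,0,0,-3.7],[20,-29,0,0,0,-3.7]]]' -0.1 10
python3 -m creep '[[[20,-29,0,0,0,-3.7],[20,-29,0,0,0,-3.7],[20,-29,0,0,0,-3.7],[20,-29,0,0,0,-3.7],[20,-29,0,0,0,-3.7]]]'
python3 -m creep '[[[20,-29,0,0,0,-3.7],[20,-29,0,0,0,-3.7],[20,-29,0,0,0,-3.7],[20,-29,0,0,0,-3.7],[20,-29,0,0,0,-3.7]]]'
```

```text
time: 0.52
tool_pos: [0.3063, 0.3359, 0.4016]
tool_rot: [-3.138, -0.003, 2.411]
contact_force: [1.1, 0.9, 0.4]
opening: 0.0629
time: 0.93
tool_pos: [0.4087, 0.1828, 0.4006]
tool_rot: [-3.135, -0.003, 2.073]
contact_force: [0.8, 0.5, 0.1]
opening: 0.0505
time: 1.35
tool_pos: [0.5115, 0.029, 0.3996]
tool_rot: [-3.133, -0.004, 1.732]
contact_force: [0.4, 0.5, -0.2]
opening: 0.0504
```

```bash
python3 -m creep '[[[20,-25,-20,-0.2,-0.5,-3],[20,-25,-20,0,0,-3],[19,-24,-20,0,0,-2.7],[0,0,-20,0,0,0],[0,0,0,0,0,0]]]'
python3 - <<'E'
from h import *
o=robot.observe(); print(o["tool_pos"],o["tool_rot"],np.degrees(o["tool_rot"]))
E
```

```text
time: 1.77
tool_pos: [0.5755, -0.0565, 0.3153]
tool_rot: [3.139, 0.003, 1.561]
contact_force: [-1.2, 0.2, -0.7]
opening: 0.0506
[ 0.57550742 -0.05645175  0.31529802] [3.13857434e+00 2.58663267e-03 1.56066437e+00] [1.79827063e+02 1.48203135e-01 8.94194814e+01]
```

```bash
python3 -m creep '[[[-5,15,-20,0,0,1.1],[0,0,-20,0,0,0],[0,0,-15,0,0,0],[0,0,-5,0,0,0],[0,0,0,0,0,0]]]'
python3 -m creep '[[[0,0,-2,0,0,0],[0,0,0,0,0,0]]]'
python3 - <<'E'
from h import *
o=robot.observe(); print(o["tool_pos"],np.degrees(o["tool_rot"]),o["contact_force"],robot.tcp_to_tips)
E
```

```text
time: 2.18
tool_pos: [0.5701, -0.0403, 0.2551]
tool_rot: [3.139, 0.002, 1.582]
contact_force: [0.5, -0.5, -0.2]
opening: 0.0506
time: 2.35
tool_pos: [0.5703, -0.0397, 0.255]
tool_rot: [3.138, 0.003, 1.583]
contact_force: [-0.3, 0.4, 1.1]
opening: 0.0506
[ 0.570339   -0.03967055  0.25498273] [1.79783002e+02 1.49124822e-01 9.06895399e+01] [-0.34364932  0.38273598  1.13284139] 0.178
```

```bash
python3 -m creep '[[[0,0,-4,0,0,0],[0,0,-1,0,0,0]]]'
python3 - <<'E'
from h import *
o=robot.observe(); print(o["tool_pos"],np.degrees(o["tool_rot"]),o["contact_force"])
im=viewer.read_camera("top"); print(board("top",im))
cv2.imwrite("pics/w1.png",viewer.read_camera("wrist"))
E
```

```text
time: 2.52
tool_pos: [0.5709, -0.0396, 0.252]
tool_rot: [3.134, 0.003, 1.583]
contact_force: [-1.0, 0.3, -0.4]
opening: 0.0505
[ 0.57092917 -0.03958774  0.25204645] [179.55423296   0.1983108   90.70790693] [-0.99668002  0.31049356 -0.44952134]
[(((568.5166015625, 75.11795043945312), (148.73281860351562, 99.36190032958984), 87.88328552246094), [[516.0999755859375, 2.5999999046325684], [615.4000244140625, -1.0], [620.9000244140625, 147.60000610351562], [521.5999755859375, 151.3000030517578]])]
```

View pics/w1.png

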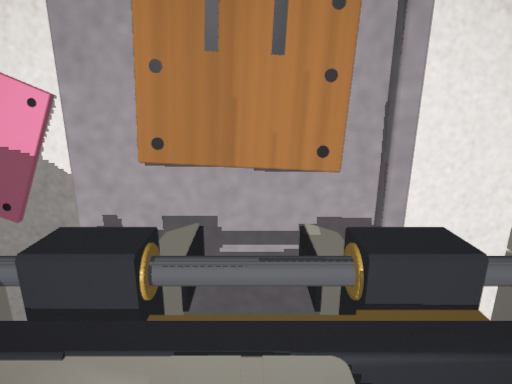

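The wrist view shows both fingertips behind the board's trailing edge (row ~165, columns 140-343) and inside its width. I'll go slightly lower, then push slowly.

```bash
python3 -m creep '[[[-3,0,-3,0,0.4,0],[0,8,-1,0,0,0],[0,6,0,0,0,0],[0,6,0,0,0,0],[0,6,0,0,0,0]]]'
python3 -m creep '[[[0,6,0,0,0,0],[0,6,0,0,0,0],[0,6,0,0,0,0],[0,6,0,0,0,0],[0,6,0,0,0,0]]]'
python3 - <<'E'
from h import *
o=robot.observe(); print(o["tool_pos"],np.degrees(o["tool_rot"]),o["contact_force"])
im=viewer.read_camera("top"); print(board("top",im)); print(board("scene",viewer.read_camera("scene")))
E
```

```text
time: 3.03
tool_pos: [0.5677, -0.0125, 0.2485]
tool_rot: [3.14, 0.004, 1.581]
contact_force: [0.6, -0.2, -0.3]
opening: 0.0504
time: 3.45
tool_pos: [0.5677, 0.0216, 0.2485]
tool_rot: [3.14, 0.004, 1.583]
contact_force: [0.7, -1.8, -0.9]
opening: 0.0505
[0.56772844 0.02164106 0.24849896] [179.91811218   0.23455991  90.67983314] [ 0.65309731 -1.77947868 -0.89951101]
[(((564.1973876953125, 122.35394287109375), (99.61618041992188, 116.23568725585938), 1.7017930746078491), [[512.7000122070312, 179.0], [516.0999755859375, 62.79999923706055], [615.7000122070312, 65.69999694824219], [612.2999877929688, 181.89999389648438]])]
[(((568.5498046875, 103.35531616210938), (102.18682861328125, 159.142333984375), 0.6621407866477966), [[516.5, 182.3000030517578], [518.4000244140625, 23.200000762939453], [620.5999755859375, 24.399999618530273], [618.7000122070312, 183.5]])]
```

```bash
python3 -m creep '[[[0,6,1,0,0,0],[0,6,0,0,0,0],[0,6,0,0,0,0],[0,6,0,0,0,0],[0,6,0,0,0,0]]]'
python3 -m creep '[[[-0.5,6,0,0,0,0],[0,6,0,0,0,0],[0,6,0,0,0,0],[0,6,0,0,0,0],[0,6,0,0,0,0]]]'
python3 - <<'E'
from h import *
o=robot.observe(); print(o["tool_pos"],np.degrees(o["tool_rot"]),o["contact_force"])
im=viewer.read_camera("top"); print(board("top",im)); print(board("scene",viewer.read_camera("scene")))
E
```

```text
time: 3.97
tool_pos: [0.5678, 0.0534, 0.2496]
tool_rot: [3.14, 0.004, 1.582]
contact_force: [-0.6, -0.6, -0.6]
opening: 0.0504
time: 4.38
tool_pos: [0.5671, 0.0869, 0.2497]
tool_rot: [3.14, 0.004, 1.582]
contact_force: [-0.7, -1.4, -0.2]
opening: 0.0506
[0.56713088 0.08691372 0.24967589] [179.91548622   0.25559656  90.65427559] [-0.71216022 -1.39584008 -0.21145024]
[(((564.3352661132812, 203.61904907226562), (99.44197845458984, 86.10480499267578), 1.6260663270950317), [[513.4000244140625, 245.1999969482422], [515.9000244140625, 159.1999969482422], [615.2999877929688, 162.0], [612.7999877929688, 248.10000610351562]])]
[(((567.9156494140625, 159.84555053710938), (102.45343017578125, 174.1551055908203), 0.7627725601196289), [[515.5, 246.1999969482422], [517.9000244140625, 72.0999984741211], [620.2999877929688, 73.5], [618.0, 247.60000610351562]])]
```

```bash
python3 -m creep '[[[0,6,0,0,0,0],[0,6,0,0,0,0],[0,6,0,0,0,0],[0,5,0,0,0,0],[0,0,0,0,0,0]]]'
python3 - <<'E'
from h import *
o=robot.observe(); print(o["tool_pos"],np.degrees(o["tool_rot"]),o["contact_force"])
im=viewer.read_camera("top"); print(board("top",im)); print(board("scene",viewer.read_camera("scene")))
E
```

```text
time: 4.9
tool_pos: [0.5671, 0.1123, 0.2496]
tool_rot: [3.14, 0.004, 1.583]
contact_force: [0.3, 0.2, -0.1]
opening: 0.0508
[0.56711446 0.11232343 0.24961331] [179.92037031   0.2463431   90.67688255] [ 0.30951613  0.16891975 -0.11160523]
[(((563.4403076171875, 234.5606689453125), (99.48312377929688, 74.13278198242188), 1.7037937641143799), [[512.5999755859375, 270.1000061035156], [514.7999877929688, 196.0], [614.2999877929688, 199.0], [612.0999755859375, 273.1000061035156]])]
[(((567.6892700195312, 187.89346313476562), (102.8340072631836, 169.0961151123047), 0.25610464811325073), [[515.9000244140625, 272.20001220703125], [516.7000122070312, 103.0999984741211], [619.5, 103.5999984741211], [618.7000122070312, 272.70001220703125]])]
```

```bash
python3 -m creep '[[[0,4,0,0,0,0],[0,1,0,0,0,0],[0,0,0,0,0,0]]]'
python3 -m creep '[[[0,-6,0,0,0,0],[0,-15,0,0,0,0],[0,-15,10,0,0,0],[0,-10,30,0,0,0],[0,-15,35,0,0,0]]]'
python3 -m creep '[[[-10,-35,0,0,0,0],[-10,-35,0,0,0,0],[-10,-35,0,0,0,0],[-10,-35,0,0,0,0],[0,0,0,0,0,0]]]'
python3 - <<'E'
from h import *
o=robot.observe(); print(o["tool_pos"],o["contact_force"])
im=viewer.read_camera("top"); print(board("top",im)); s=viewer.read_camera("scene"); print(board("scene",s))
cv2.imwrite("pics/t2.png",im)
cv2.imwrite("pics/c3.png",np.vstack([cv2.convertScaleAbs(cv2.resize(a,None,fx=2.2,fy=2.2,interpolation=cv2.INTER_CUBIC),alpha=1.8) for a in (im[100:235,120:420],s[140:270,120:420])]))
E
```

```text
time: 5.25
tool_pos: [0.5671, 0.1166, 0.2496]
tool_rot: [3.14, 0.005, 1.582]
contact_force: [-0.4, -2.9, 0.9]
opening: 0.0509
time: 5.67
tool_pos: [0.5646, 0.0545, 0.3189]
tool_rot: [-3.127, 0.003, 1.586]
contact_force: [0.7, 0.2, 0.3]
opening: 0.0504
time: 6.08
tool_pos: [0.5239, -0.0943, 0.3281]
tool_rot: [3.139, 0.007, 1.586]
contact_force: [0.7, 0.1, 0.5]
opening: 0.0503
[ 0.52390842 -0.09431843  0.32810328] [0.69113913 0.06188818 0.54103113]
[(((563.9267578125, 201.04159545898438), (99.21115112304688, 149.05458068847656), 0.4512348473072052), [[513.7000122070312, 275.20001220703125], [514.9000244140625, 126.0999984741211], [614.0999755859375, 126.9000015258789], [612.9000244140625, 276.0]])]
[(((567.5952758789062, 201.16278076171875), (102.81735229492188, 150.63894653320312), 0.21730190515518188), [[515.9000244140625, 276.29998779296875], [516.5, 125.5999984741211], [619.2999877929688, 126.0], [618.7000122070312, 276.70001220703125]])]
```

View pics/c3.png

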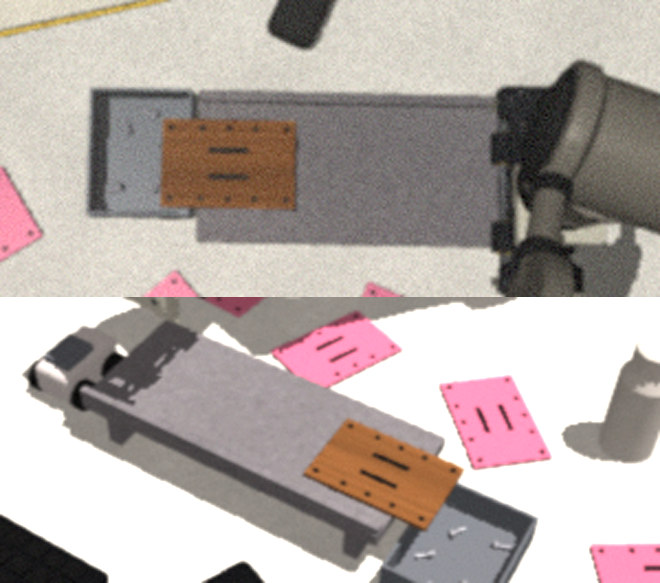

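The board is now square to the riser and overhangs it above the tray, with its left edge at crop (162, 120-208) and the riser end at x≈197. The hand is clear and nothing else has moved. I'll do a quick cross-check of the riser end from the scene view, then hand in.

```bash
python3 - <<'E'
from h import *
print(ray("scene",[[120+605/3,140+197/3]],.07))
b=board("top",viewer.read_camera("top")); print(b); print(robot.observe()["time"]); print(robot.hand_in())
E
```

```text
[[0.48628685 0.23614523 0.07      ]]
[(((563.6991577148438, 201.08038330078125), (99.6340103149414, 149.0240020751953), 0.306601881980896), [[513.5, 275.29998779296875], [514.2999877929688, 126.30000305175781], [613.9000244140625, 126.80000305175781], [613.0999755859375, 275.8999938964844]])]
6.2333
the job is handed in; nothing more can be done
None
```

I pushed the board with two spread fingertips on its rear edge, towards the tray at the +y end. Then I backed the hand off and up, and handed the job in at about 6.2 s.

- **Overhang:** about 40 mm. The board's leading edge is at y ≈ 0.2755–0.2765 and the riser's end at y ≈ 0.2355–0.236; the top and scene views agree on both to about 1 mm.
- **Straightness:** the board's yaw is +0.2 to +0.45° against the riser's +0.55°, so it is straight to within about 0.4°.
- **Flatness:** its outline measured close to 149 × 99 mm when cast at the 76 mm top-surface height, which fits a board lying flat.
- **Surroundings:** the contact-force readings, printed at the end of each call, stayed under 3 N. The tray and car look undisturbed in the last pictures. The mouse and flask are only partly in frame there; what shows looks unmoved. I judged all four by eye and did not measure them.
- **Disagreement:** the two cameras differ by about 4 mm on the board's x position. It doesn't affect the overhang, and the board clears the upstand on either reading.

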